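# Pack a shaft spares set into its crate and block the gap

### The job

Pack the spares set in the low wooden crate: first set the steel flange ring (the widest, with six bolt holes) down flat over the pin of the wooden cradle, then the plain sleeve centred on the flange, then the stepped cap, wide end down, centred on the sleeve. Last, fill the empty bay with the square wooden block, standing flat on the black mat down between the walls, so nothing can shift. Let go of everything and do not knock over the grease tin.

Things in the scene. Friction and masses are not known exactly. Their poses are not given: they have to be found in the camera images.
- crate: Low open wooden crate, fixed: 242 mm long (along its own y), 94 mm wide (its x), walls 10 mm thick with their tops 26 mm above the table, floor 8 mm thick. Inside it is one row of three square bays of 74 x 74 mm, centred at -74, 0 and +74 mm along its y; cradle, green housing and empty bay stand in them in any order, square with the crate. Origin: centre of the underside, on the table.
- cradle_top (a point): Wooden cradle fixed in one bay of the crate: a 73 mm square base whose top is level with the crate's walls (26 mm above the table), on it a round boss 50 mm in diameter and 10 mm high, with an upright pin of 18 mm diameter and 8 mm height at its centre. This point is the centre of the boss's top face, at the pin's foot, 36 mm above the table: the flange ring's underside belongs here. z up, x and y as the crate's.
- housing: Green gear housing already packed, fixed in one bay of the crate: 72 x 72 mm, 30 mm high, with a round dome 58 mm in diameter on it; its highest point is 54 mm above the table. Origin: centre of its underside, 8 mm above the table.
- gap_top (a point): The empty bay of the crate, 74 x 74 mm, floored with a black rubber mat 66 x 66 x 2 mm; enclosed up to 26 mm above the table or more by crate walls, cradle or housing. This point is the centre of the mat's top face, 10 mm above the table: the wooden block's underside belongs here. x and y as the crate's.
- flange_mid (a point): Loose steel flange ring, the widest: 64 mm outer diameter, 30 mm bore, 26 mm high, six black bolt holes round the top; 0.40 kg nominal. Lies flat on the table. This point is on its axis half-way up (13 mm above its underside), z along the axis.
- sleeve_mid (a point): Loose plain steel sleeve: 50 mm outer diameter, 28 mm bore, 28 mm high; 0.25 kg nominal. Stands on the table with its axis upright. This point is on its axis half-way up (14 mm above its underside), z along the axis.
- cap_mid (a point): Loose solid steel cap, stepped, no bore: 42 mm in diameter for its lower 22 mm, then a 26 mm stub, 30 mm high in all; 0.25 kg nominal. Stands on the table wide end down. This point is on its axis half-way up (15 mm above its underside), z up along the axis.
- block_mid (a point): Loose square blocking piece of light wood with two dark glue lines round it: 62 x 62 mm, 54 mm high; 0.12 kg nominal. Stands on the table, turned anyhow. This point is its centre (27 mm above its underside), x and y square with its sides, z up.
- tin_mid (a point): Bystander: loose grey grease tin with a black lid, 60 mm in diameter, 54 mm high, upright. It must stay standing. This point is on its axis half-way up (27 mm above the table).
Things that resemble listed ones, but are neither listed nor needed, are in the scene too. What is shaped like the part that bears cap_mid but green or purple is not meant.

How it is judged (in metres and radians):
On the way, in this order (a step that is already met when the one before it is completed fails the run):
1. the flange ring lies flat over the cradle's pin (horizontal distance between flange_mid and cradle_top below 0.01 m and z of flange_mid in the frame of cradle_top between 0.008 and 0.018 m and angle between flange_mid's own z axis and vertical below 0.12 rad), for 0.2 s.
2. the sleeve stands on the flange ring, the flange still in place (all of step 1 and horizontal distance between sleeve_mid and flange_mid below 0.01 m and z of sleeve_mid in the frame of flange_mid between 0.022 and 0.032 m and angle between sleeve_mid's own z axis and vertical below 0.12 rad), for 0.2 s.
3. the cap stands on the sleeve, the stack still in place (all of step 2 and horizontal distance between cap_mid and sleeve_mid below 0.01 m and z of cap_mid in the frame of sleeve_mid between 0.024 and 0.034 m and angle between cap_mid's own z axis and vertical below 0.12 rad), for 0.2 s.
4. the block stands on the mat in the empty bay (all of step 3 and horizontal distance between block_mid and gap_top below 0.01 m and z of block_mid in the frame of gap_top between 0.022 and 0.032 m and angle between block_mid's own z axis and vertical below 0.12 rad), for 0.2 s.
At the end, for the whole second after the job is handed in: Flange ring flat on the cradle's boss over the pin, sleeve on the flange, cap upright on the sleeve, each centred on the one below within 10 mm; the block flat on the mat in the empty bay, within 10 mm of its centre; heights within 5 mm, tilts under 0.12 rad; all released and at rest (all of step 4 and linear speed of each of flange, sleeve, cap, block below 0.02 m/s); the robot touches nothing.
It fails at once if the grease tin is knocked over (angle between tin_mid's own z axis and vertical above 0.6 rad).
It also fails if it takes over 115 s, if anything falls off the work surface, if the arm or the gripper's body presses on something with over 40 N, if the wrist force passes 120 N, or if a joint passes its speed limit or range.

### The arm

A 6-joint arm with a two-finger parallel gripper is mounted at the origin on the work surface. World frame = base frame: x ahead of the robot, y to its left, z up, the work surface at z = 0. Lengths are in mm, angles in rad, forces in N, time in s.
With the tool pointing down it reaches from about 275 to 750 mm from the base axis. Payload 10.2 kg.
Tool frame: the origin (TCP) lies at the very end of the fingers, on their centre line; the grasp point (between the pads) lies env.grasp_offset behind it (env.grasp_offset is the distance from the TCP to the grasp point, in mm); z points along the fingers, y is the direction in which the jaws open and shut (so a half turn about z gives the same grasp; the last joint's range is limited). The gripper opens to 88 mm and grips with 3 to 60 N. Pads are 18 mm wide; open, the fingers measure 123 mm over their backs; the gripper's body (75 mm by 187 mm) begins 45 mm behind the grasp point.
Start: joints at [0.909, 0.313, 1.498, -0, 1.331, -0.223], TCP at [223.061, 475.263, 199.62] pointing down, gripper open.
Joint ranges: [-2.94, 2.94], [-0.97, 2.17], [0.19, 2.56], [-1.23, 4.37], [0.02, 3.11], [-2.88, 2.88]. Speed limits (rad/s): [2.39, 2.39, 3.01, 3.14, 3.14, 3.14].

### API

Orientations are given as a unit quaternion [x, y, z, w].
In Python, from workcell import env, optics, sensors gives the robot as it stands. Calls block until the motion is done:
- env.move_ptp(position, orientation): joint-space move of the TCP to a pose.
- env.line_to(position, velocity=150, ori=None): straight line of the TCP; ori=None keeps the orientation; velocity is the mean speed in mm/s.
- env.movej(angles): joint-space move.
- env.set_gripper(opening, newtons=None): finger opening in mm; newtons is the grip in N (None keeps the last); returns when the fingers have stopped.
- env.wait(seconds).
- env.solve_ik(position, orientation): joint angles nearest the present ones, or None.
- optics.grab_frame(name): name is "side" or "top" or "wrist"; returns (picture, depth): 384x512x3 uint8, red, green, blue; 384x512 float32, mm along the optical axis (not along the pixel's ray), 0 where there is no reading.
- optics.camera_model(name): a dict with "fx", "fy", "cx", "cy" (pixels), "dist" ([k1, k2, p1, p2, k3] as OpenCV has them; the pictures are not rectified), "xyz" and "attitude" of the camera in the world. Camera axes: x right, y down, z forward; pixel columns grow to the right and rows downward; lengths in mm; the calibration is good to about 2 mm. A picture is of the moment at which its call begins: read the wrist's pose just before it. camera_model takes no time and is no camera call; for the wrist camera it gives the pose at the moment of the call.
A pose or a line that the arm cannot do raises env.PlanningError and nothing moves.
- env.hand_in(): hands the job in, once; it reports no verdict.
Readings, each from a call of its own:
- sensors.get_time(): time.
- sensors.get_joints(): joint angles.
- sensors.get_qvel(): joint speeds.
- sensors.get_joint_torque(): joint torques, N m.
- sensors.get_eef_pos(): TCP position.
- sensors.get_ee_rot(): TCP orientation.
- sensors.get_wrist_force(): force on the tool from outside, world axes, zero at the start.
- sensors.get_moment(): the same for the moment, N m.
- sensors.get_width(): finger opening in mm.
Only numpy, scipy, OpenCV 4.12 (cv2) and the standard library are available. Lean on these libraries where they do the work, as an engineer would, in place of code of your own. Each camera call takes 0.05 s, during which the arm holds its last target.

## Working session

There is one attempt and no reset: what is moved stays moved. The work goes in short steps, each a Python script; the robot and the scene stay as the last script left them, time stands still between calls to the robot, and variables do not carry over. Pictures are saved under pics/ and viewed, and the job is handed in when it is done.

```bash
ls; mkdir -p pics; python3 - <<'E'
from workcell import env, optics, sensors
import cv2, numpy as np
print(env.grasp_offset, sensors.get_time(), sensors.get_ee_rot(), sensors.get_width())
for n in ["side","top","wrist"]:
    m=optics.camera_model(n); print(n,m)
    p,d=optics.grab_frame(n)
    cv2.imwrite(f"pics/{n}0.png",p[:,:,::-1]); np.save(f"pics/{n}0.npy",d); print((d>0).mean(), d[d>0].min(), d.max())
E
```

```text
pics
18.700000000000003 0.0 [ 2.17632264e-01  9.76030619e-01 -5.93977918e-04 -2.75460624e-04] 87.92991488811788
side {'fx': 348.8966305686295, 'fy': 348.8966305686295, 'cx': 252.27151992972418, 'cy': 188.8712316029975, 'dist': array([-0.03765585,  0.        ,  0.        ,  0.        ,  0.        ]), 'xyz': array([ 314.66269225, -587.75736735,  446.42738485]), 'attitude': array([ 0.86899057, -0.12933735,  0.06289768, -0.47346712])}
0.9960378011067709 422.46246 3400.8086
top {'fx': 404.8707976180861, 'fy': 404.8707976180861, 'cx': 260.09054549264243, 'cy': 190.54221964331143, 'dist': array([0.02371221, 0.        , 0.        , 0.        , 0.        ]), 'xyz': array([308.62668028,  13.71363733, 988.856723  ]), 'attitude': array([ 0.70859479, -0.6970208 ,  0.07658625, -0.07867638])}
0.9958953857421875 600.8695 2007.4885
wrist {'fx': 271.04988743463497, 'fy': 271.04988743463497, 'cx': 255.16057426078004, 'cy': 192.8042185283047, 'dist': array([-0.02972769,  0.        ,  0.        ,  0.        ,  0.        ]), 'xyz': array([146.47684702, 511.08701198, 383.28831357]), 'attitude': array([0.83240543, 0.52940547, 0.08734416, 0.13857145])}
0.9962259928385416 59.152058 1316.3146
```

View pics/top0.png

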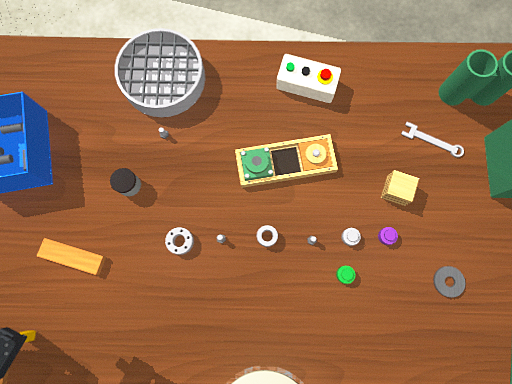

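View pics/side0.png

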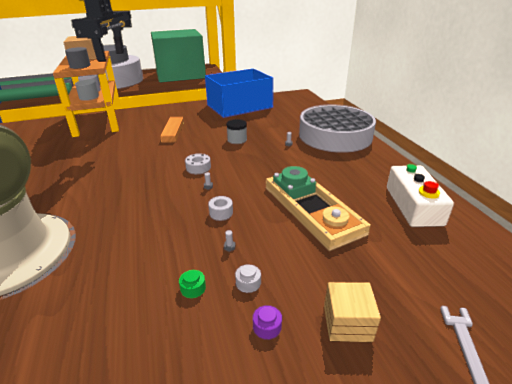

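View pics/wrist0.png

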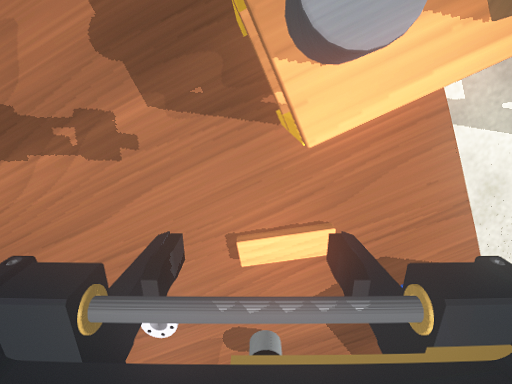

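```bash
cat > h.py <<'E'
import cv2, numpy as np
from scipy.spatial.transform import Rotation as R
def K(m): return np.array([[m['fx'],0,m['cx']],[0,m['fy'],m['cy']],[0,0,1.]])
def rays(m,uv):
    n=cv2.undistortPoints(np.asarray(uv,float).reshape(-1,1,2),K(m),np.asarray(m['dist'],float))[:,0]
    return R.from_quat(m['attitude']).apply(np.c_[n,np.ones(len(n))])   # unit camera-z
def on_plane(m,uv,z):
    r=rays(m,uv); return m['xyz']+r*((z-m['xyz'][2])/r[:,2])[:,None]
def cloud(m,d):
    h,w=d.shape; vv,uu=np.mgrid[:h,:w]
    P=m['xyz']+rays(m,np.c_[uu.ravel(),vv.ravel()])*d.ravel()[:,None]
    P[d.ravel()<=0]=np.nan
    return P.reshape(h,w,3)
def project(m,P):
    Ri=R.from_quat(m['attitude']).inv()
    q=Ri.apply(np.atleast_2d(P)-m['xyz'])
    return cv2.projectPoints(q,np.zeros(3),np.zeros(3),K(m),np.asarray(m['dist'],float))[0][:,0]
E
python3 - <<'E'
from h import *
from workcell import optics
T={'top':{'flange':(179,241),'sleeve':(267,236),'cap':(351,237),'block':(401,188),'tin':(124,182),'bolt1':(221,239),'bolt2':(312,240),'bolt3':(163,132),'purple':(389,236),'green':(346,275),'boss':(316,154),'gap':(286,161),'house':(256,162),'table':(300,320)}}
for n in ['top','side']:
    m=optics.camera_model(n); C=cloud(m,np.load(f'pics/{n}0.npy'))
    tb=C[np.abs(C[...,2])<12]
    A=np.c_[tb[:,:2],np.ones(len(tb))]; print(n,'table plane',np.linalg.lstsq(A,tb[:,2],rcond=None)[0])
    if n=='top':
        for k,(u,v) in T['top'].items(): print(k,C[v,u].round(1))
    p=cv2.imread(f'pics/{n}0.png')
    crop=p[125:300,140:430] if n=='top' else p[140:340,160:400]
    cv2.imwrite(f'pics/{n}crop.png',cv2.resize(crop,None,fx=2.7,fy=2.7,interpolation=cv2.INTER_CUBIC))
E
```

```text
top table plane [ 0.00024967  0.00085253 -0.24149195]
flange [400.7 213.5   0.6]
sleeve [ 4.164e+02 -2.000e-01 -2.000e-01]
cap [ 414.2 -198.4   29.1]
block [ 529.6 -314.9   52.7]
tin [533.7 342.1  51.9]
bolt1 [403.5 108.   37.2]
bolt2 [ 404.8 -105.3   36.3]
bolt3 [671.1 265.2  25.1]
purple [ 417.9 -287.1   31.8]
green [ 326.1 -183.7   29.8]
boss [ 612.9 -116.3   45.8]
gap [604.5 -45.4  10.8]
house [586.7  29.2  57.6]
table [222.2 -79.6  -0.5]
side table plane [-2.36920018e-04  4.63095443e-04  2.01574575e+00]
```

View pics/topcrop.png

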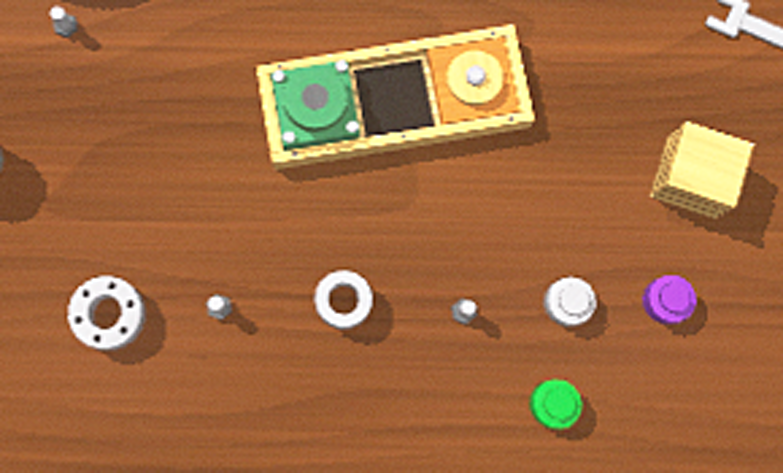

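```bash
cat > loc.py <<'E'
from h import *
def pts(C,c,r,z0,z1):
    P=C.reshape(-1,3); k=(np.hypot(P[:,0]-c[0],P[:,1]-c[1])<r)&(P[:,2]>z0)&(P[:,2]<z1); return P[k]
def circ(C,c,r,h,tol=4):
    P=pts(C,c,r,h-tol,h+tol)
    (x,y),rad=cv2.minEnclosingCircle(P[:,:2].astype(np.float32)); return np.round([x,y,2*rad,np.median(P[:,2]),len(P)],1)
def rect(C,c,r,h,tol=4):
    P=pts(C,c,r,h-tol,h+tol)
    return cv2.minAreaRect(P[:,:2].astype(np.float32)),len(P)
E
python3 - <<'E'
from loc import *
from workcell import optics
S={'flange':((400,213),45,26),'sleeve':((416,0),40,28),'capstub':((414,-200),40,30),'capshoulder':((414,-200),40,22),'purplestub':((418,-287),40,30),'green':((326,-184),40,30),'boss':((612,-117),40,36),'pin':((612,-117),20,44),'tin':((533,342),50,54)}
for n in ['top','side']:
    m=optics.camera_model(n); C=cloud(m,np.load(f'pics/{n}0.npy')); print(n)
    for k,a in S.items():
        try: print(k,circ(C,*a))
        except Exception as e: print(k,'-')
    print('block',rect(C,(530,-314),60,54)); print('crate',rect(C,(604,-45),145,26))
E
```

```text
top
flange [400.7 209.8  65.3  25.8 454. ]
sleeve [415.5  -0.5  49.7  27.4 236. ]
capstub [ 414.4 -200.    33.2   29.1   94. ]
capshoulder [ 418.3 -201.7   42.    22.5  144. ]
purplestub [ 417.9 -289.2   32.8   29.4   94. ]
green [ 330.9 -186.8   30.1   29.5  105. ]
boss [ 618.6 -117.6   50.8   35.7  266. ]
pin [ 619.  -117.7   17.1   42.5   36. ]
tin [538.9 346.6  60.2  53.8 474. ]
block (((535.7554931640625, -318.6607971191406), (61.3909797668457, 62.49843978881836), 71.91606903076172), 644)
crate (((605.2315063476562, -44.99021911621094), (95.4471664428711, 241.34756469726562), 10.6642484664917), 1485)
side
flange [398.4 211.6  65.9  28.4 241. ]
sleeve [413.9   0.8  50.7  29.6 262. ]
capstub [ 416.2 -202.9   32.6   31.3  191. ]
capshoulder [ 416.  -200.9   42.8   24.   247. ]
purplestub [ 420.4 -289.3   28.    30.7  256. ]
green [ 326.2 -185.7   28.5   31.1  195. ]
boss [ 617.5 -115.4   51.9   37.8  322. ]
pin [ 617.  -116.4   18.    44.8   53. ]
tin [537.4 347.1  61.3  56.9 150. ]
block (((534.0933227539062, -318.77435302734375), (63.33502197265625, 62.62548828125), 71.619140625), 1705)
crate (((603.6726684570312, -43.67619323730469), (96.14091491699219, 242.80996704101562), 10.401214599609375), 1549)
```

```bash
cat > act.py <<'E'
from loc import *
from workcell import env, optics, sensors
def q(deg):
    best=None
    for d in (deg,deg+180):
        f=np.radians(d); y=np.array([np.cos(f),np.sin(f),0]); x=np.array([-np.sin(f),np.cos(f),0])
        o=R.from_matrix(np.c_[x,y,[0,0,-1]]).as_quat()
        j=env.solve_ik([500,0,160],o)
        if j is not None:
            c=abs(np.array(j)[5])
            if best is None or c<best[0]: best=(c,o)
    return best[1]
def F(s): print(s,'t',round(sensors.get_time(),1),'F',np.round(sensors.get_wrist_force(),1),'w',round(sensors.get_width(),1),'p',np.round(sensors.get_eef_pos(),1))
def pick(xy,deg,tcpz,opening,force,hi=170):
    o=q(deg); env.set_gripper(opening)
    env.move_ptp([*xy,hi],o); F('above')
    env.line_to([*xy,tcpz+25],200); env.line_to([*xy,tcpz],60); F('down')
    env.set_gripper(0,force); F('gripped')
    env.line_to([*xy,tcpz+20],60); env.line_to([*xy,hi],200); F('lifted')
def place(xy,deg,tcpz,opening,hi=170,rel=0.6):
    env.move_ptp([*xy,hi],q(deg)); F('above')
    env.line_to([*xy,tcpz+15],150); F('near')
    env.line_to([*xy,tcpz+rel],25); F('down')
    env.set_gripper(opening); F('open')
    env.line_to([*xy,tcpz+30],60); env.line_to([*xy,hi],200)
def shot(n,name):
    m=optics.camera_model(n); p,d=optics.grab_frame(n); cv2.imwrite(f'pics/{name}.png',p[:,:,::-1]); np.save(f'pics/{name}.npy',d); return m,p,d
E
python3 - <<'E'
from act import *
pick((399.6,210.7),0,4,84,35)
shot('wrist','w1')
E
```

```text
above t 1.6 F [-0.  -0.6 -0.2] w 84.0 p [399.4 211.4 170.1]
down t 3.1 F [ 0.3 -0.8 -0.2] w 83.7 p [399.6 210.7   3.9]
gripped t 4.3 F [0.1 0.2 0.5] w 0.3 p [399.6 210.7   4. ]
lifted t 5.7 F [-0.9  0.2  0.1] w 0.3 p [399.  210.5 168.9]
```

View pics/w1.png

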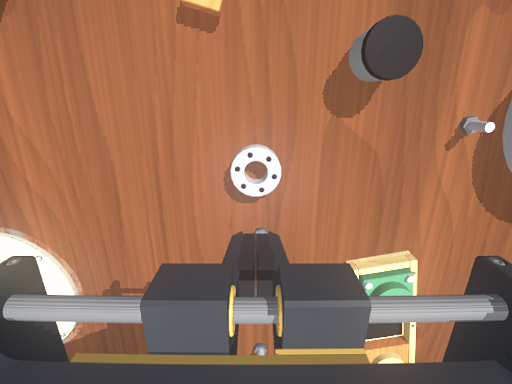

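```bash
python3 - <<'E'
from act import *
print(sensors.get_ee_rot(), R.from_quat(sensors.get_ee_rot()).as_matrix().round(3), sensors.get_joints())
m=optics.camera_model('wrist'); print(m['xyz'],on_plane(m,[(256,170)],26)); print(project(m,[[399.6,210.7,26],[403.5,108,37],sensors.get_eef_pos()]))
d=np.load('pics/w1.npy'); C=cloud(m,d); print(C[170,246],C[250,150])
for n in ['top','side']:
    m,p,d=shot(n,n+'1'); print(n,project(m,[sensors.get_eef_pos()]), circ(cloud(m,d),(400,211),70,26))
E
```

```text
[ 7.07127431e-01  7.07085045e-01 -1.04453032e-03 -6.67227025e-04] [[ 0.     1.    -0.002]
 [ 1.    -0.    -0.001]
 [-0.001 -0.002 -1.   ]] [2.24810775e-01 1.80283002e-01 1.75287481e+00 2.08999766e-05
 1.21091366e+00 2.24863333e-01]
[399.51379505 295.19965299 352.81337744] [[399.61221669 212.97689789  26.        ]]
[[255.987133   171.78358209]
 [258.79419786 248.99570756]
 [255.08794778 220.16814782]]
[386.18551272 206.04966057  -1.461827  ] [240.58114388  82.46558874  -1.7560872 ]
top [[164.07744171 233.84811499]] [401.1 208.7  65.   25.7 402. ]
side [[191.47223827 105.69848488]] [399.2 210.3  66.2  28.4 240. ]
```

View pics/top1.png

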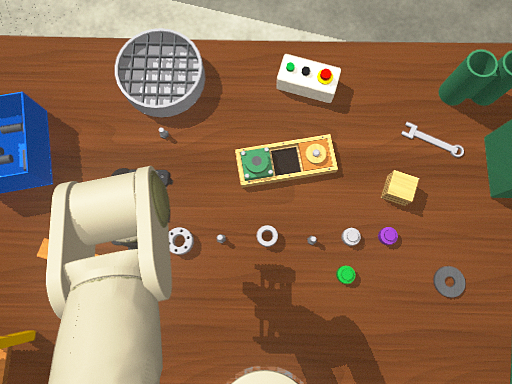

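View pics/side1.png

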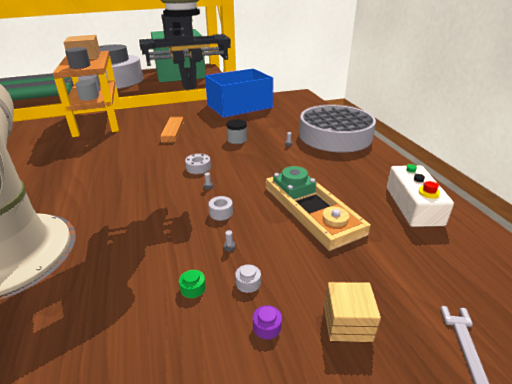

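```bash
python3 - <<'E'
from act import *
m=optics.camera_model('side'); d=np.load('pics/side1.npy'); C=cloud(m,d)
for v in range(60,112,3): print(v,C[v,183:196:4].round(0).tolist())
m=optics.camera_model('wrist'); d=np.load('pics/w1.npy'); C=cloud(m,d)
for v in range(226,270,4): print(v,C[v,[250,256,262,268]].round(0).tolist())
p=cv2.imread('pics/side1.png')[0:140,110:260]; cv2.imwrite('pics/s1c.png',cv2.resize(p,None,fx=4,fy=4))
E
```

```text
60 [[389.0, 180.0, 280.0], [571.0, 1810.0, -76.0], [407.0, 198.0, 275.0], [416.0, 197.0, 274.0]]
63 [[390.0, 202.0, 269.0], [573.0, 1846.0, -103.0], [407.0, 200.0, 268.0], [416.0, 201.0, 267.0]]
66 [[389.0, 202.0, 263.0], [568.0, 1819.0, -116.0], [406.0, 200.0, 262.0], [415.0, 201.0, 261.0]]
69 [[388.0, 202.0, 256.0], [398.0, 206.0, 255.0], [406.0, 203.0, 254.0], [415.0, 204.0, 254.0]]
72 [[388.0, 202.0, 250.0], [397.0, 206.0, 248.0], [405.0, 203.0, 248.0], [414.0, 201.0, 248.0]]
75 [[387.0, 201.0, 244.0], [396.0, 204.0, 242.0], [404.0, 202.0, 242.0], [413.0, 203.0, 241.0]]
78 [[386.0, 202.0, 237.0], [395.0, 205.0, 235.0], [404.0, 205.0, 234.0], [413.0, 202.0, 234.0]]
81 [[386.0, 203.0, 230.0], [394.0, 202.0, 229.0], [403.0, 205.0, 228.0], [412.0, 203.0, 227.0]]
84 [[385.0, 201.0, 224.0], [394.0, 204.0, 222.0], [403.0, 204.0, 221.0], [411.0, 202.0, 221.0]]
87 [[384.0, 208.0, 215.0], [393.0, 204.0, 215.0], [402.0, 203.0, 215.0], [411.0, 204.0, 214.0]]
90 [[514.0, 1707.0, -240.0], [540.0, 1712.0, -244.0], [564.0, 1693.0, -241.0], [589.0, 1687.0, -242.0]]
93 [[509.0, 1684.0, -252.0], [5
[... 993 characters left out ...]
407.0, 219.0, 213.0]]
242 [[396.0, 220.0, 218.0], [400.0, 220.0, 218.0], [403.0, 219.0, 217.0], [407.0, 219.0, 217.0]]
246 [[396.0, 219.0, 222.0], [400.0, 220.0, 223.0], [403.0, 219.0, 222.0], [406.0, 220.0, 223.0]]
250 [[397.0, 219.0, 226.0], [400.0, 219.0, 226.0], [403.0, 218.0, 225.0], [406.0, 220.0, 227.0]]
254 [[397.0, 220.0, 231.0], [400.0, 217.0, 226.0], [403.0, 219.0, 230.0], [406.0, 219.0, 230.0]]
258 [[397.0, 220.0, 234.0], [400.0, 214.0, 226.0], [403.0, 220.0, 234.0], [406.0, 220.0, 235.0]]
262 [[397.0, 219.0, 238.0], [400.0, 213.0, 227.0], [403.0, 220.0, 238.0], [406.0, 220.0, 238.0]]
266 [[397.0, 220.0, 241.0], [400.0, 210.0, 226.0], [403.0, 220.0, 242.0], [406.0, 219.0, 241.0]]
```

View pics/s1c.png

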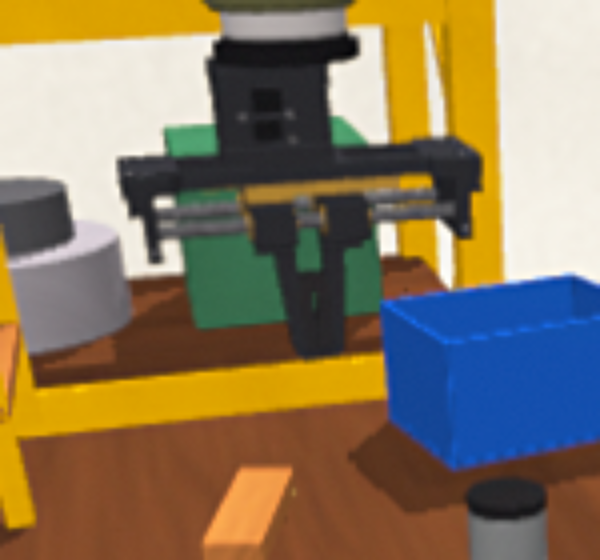

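```bash
python3 - <<'E'
from act import *
print(sensors.get_eef_pos())
env.set_gripper(88); m,p,d=shot('wrist','w2'); print(sensors.get_eef_pos(),sensors.get_width())
def low(C):
    P=C.reshape(-1,3); e=sensors.get_eef_pos(); k=(np.hypot(*(P[:,:2]-e[:2]).T)<75)&(P[:,2]>100)&(P[:,2]<320); P=P[k]
    print(np.percentile(P[:,2],[0,1,5]).round(1), P[P[:,2]<np.percentile(P[:,2],3)].mean(0).round(1))
low(cloud(m,d))
m,p,d=shot('side','side2'); low(cloud(m,d))
E
```

```text
[399.11536378 210.55810565 168.93372327]
[399.59873226 210.70793807 169.99518091] 87.96789490814722
[206.8 215.4 234.7] [399.5 216.4 218.2]
[210.3 214.4 224.4] [405.3 203.6 215.3]
```

View pics/side2.png

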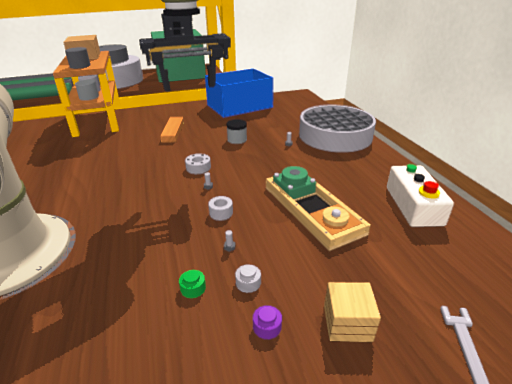

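```bash
python3 - <<'E'
from act import *
def low(C):
    P=C.reshape(-1,3); e=sensors.get_eef_pos(); k=(np.hypot(*(P[:,:2]-e[:2]).T)<60)&(P[:,2]>45)&(P[:,2]<130); P=P[k]
    print(np.percentile(P[:,2],[0,1,3]).round(1))
print(env.solve_ik([399.6,210.7,-34],q(0)))
env.set_gripper(84)
env.line_to([399.6,210.7,20],150); F('')
m,p,d=shot('wrist','w3'); low(cloud(m,d)); m,p,d=shot('side','side3'); low(cloud(m,d))
cv2.imwrite('pics/s3c.png',cv2.resize(p[90:200,130:280,::-1],None,fx=4,fy=4))
E
```

```text
[ 2.24852967e-01  5.08975226e-01  1.94350474e+00 -4.44089210e-16
  6.89112688e-01  2.24852967e-01]
 t 8.7 F [ 0.3  0.1 -0.8] w 84.0 p [400.1 210.8  20.6]
[57.6 60.1 62.6]
[62.4 63.2 64.7]
```

View pics/s3c.png

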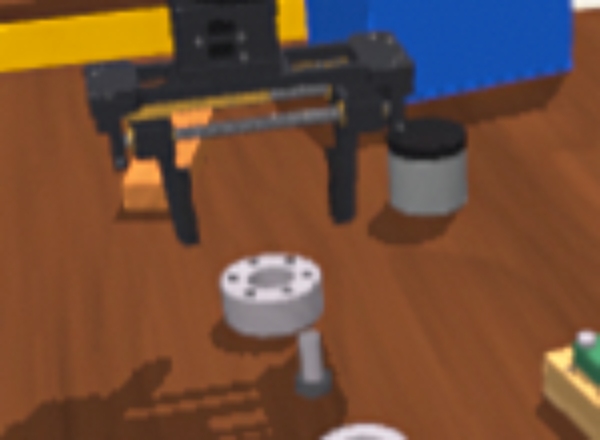

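View pics/w3.png

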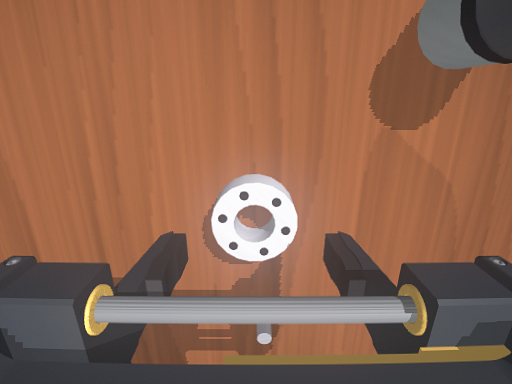

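```bash
cat >> act.py <<'E'
D=39.   # real fingertips sit D above the reported TCP (measured with side + wrist depth)
_F=lambda: np.linalg.norm(sensors.get_wrist_force())
def pick(xy,deg,tip,opening,force,hi=170):
    z=tip-D; env.set_gripper(opening)
    env.move_ptp([*xy,hi],q(deg))
    env.line_to([*xy,z+30],200); env.line_to([*xy,z+10],80)
    for k in (6,3,0):
        env.line_to([*xy,z+k],40)
        if _F()>8: F('CONTACT'); break
    F('down')
    env.set_gripper(0,force); F('gripped')
    env.line_to([*xy,z+20],60); env.line_to([*xy,hi],200); F('lifted')
E
python3 - <<'E'
from act import *
pick((399.6,210.7),0,5,84,35)
shot('side','side4')
m,p,d=shot('wrist','w4')
E
```

```text
down t 11.8 F [-0.1 -0.3  0.9] w 83.7 p [399.4 210.7 -34.2]
gripped t 12.3 F [-0.6 -0.6  0.6] w 63.9 p [399.5 210.7 -34. ]
lifted t 13.8 F [ 0.5 -0.3 -5.5] w 63.6 p [398.9 210.5 168.9]
```

View pics/side4.png

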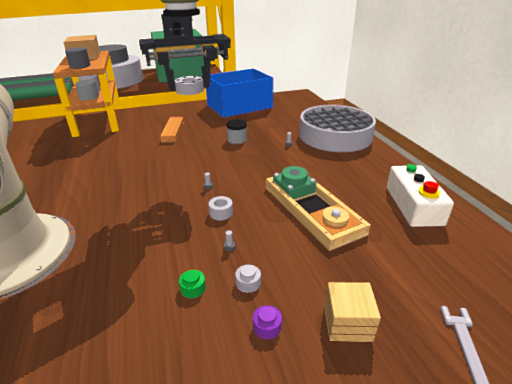

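View pics/w4.png

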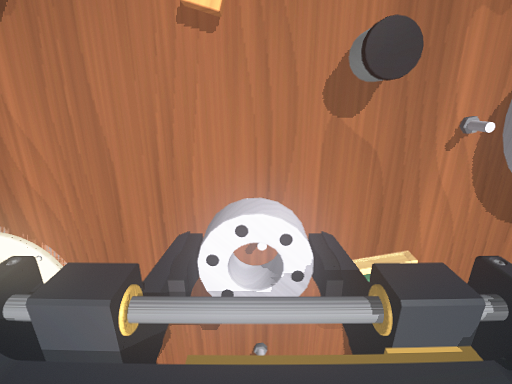

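```bash
cat >> act.py <<'E'
def place(xy,deg,z,opening,hi=170,rel=0.8,out=None):
    """z: reported TCP z at which the part should just rest"""
    env.move_ptp([*xy,hi],q(deg)); env.line_to([*xy,z+15],150)
    f0=np.array(sensors.get_wrist_force()); F('near')
    for k in (10,6,4,2.5,1.5,rel):
        env.line_to([*xy,z+k],30)
        df=np.array(sensors.get_wrist_force())-f0
        if np.linalg.norm(df)>6: F(f'CONTACT at +{k} {df.round(1)}'); break
    F('down')
    return k
def release(opening,hi=170):
    e=np.array(sensors.get_eef_pos()); env.set_gripper(opening); F('open')
    env.line_to([e[0],e[1],e[2]+30],60); env.line_to([e[0],e[1],hi],200)
E
python3 - <<'E'
from act import *
m=optics.camera_model('side'); print(circ(cloud(m,np.load('pics/side4.npy')),(399,211),45,231,5))
k=place((618,-116.7),10.6,2,80)
m,p,d=shot('side','side5'); print(circ(cloud(m,d),(618,-116.7),45,64,5))
cv2.imwrite('pics/s5c.png',cv2.resize(p[120:270,240:420,::-1],None,fx=4,fy=4))
E
```

```text
[398.6 203.1  86.9 230.4 262. ]
near t 16.5 F [ 0.2 -0.6 -5.2] w 63.9 p [ 618.6 -116.9   18.1]
down t 18.1 F [-0.2  0.  -5.1] w 63.5 p [ 618.  -116.7    2.8]
[ 619.6 -124.7   87.2   64.5  438. ]
```

View pics/s5c.png

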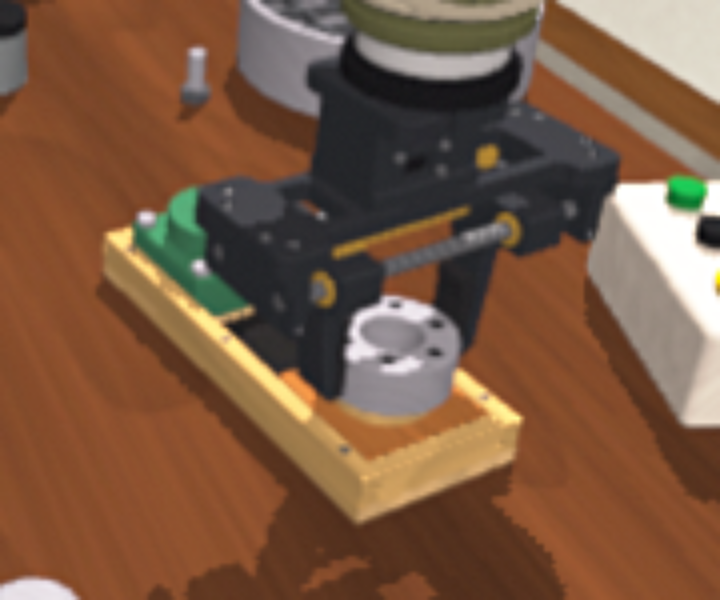

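```bash
python3 - <<'E'
from act import *
release(80)
env.move_ptp([414.7,0.2,170],q(0))
for n in ['top','side']:
    m,p,d=shot(n,n+'6'); C=cloud(m,d); print(n,circ(C,(618,-116.7),45,62)); print('sleeve',circ(C,(415,0),40,28))
cv2.imwrite('pics/s6c.png',cv2.resize(p[120:270,240:420,::-1],None,fx=4,fy=4))
E
```

```text
open t 18.6 F [ 0.4 -0.9  0.1] w 80.0 p [ 618.2 -116.8    3.1]
top [ 619.3 -117.6   63.5   61.3  406. ]
sleeve [ 0.  0.  0. nan  0.]
side [ 618.7 -116.9   65.1   63.8  494. ]
sleeve [414.4   1.1  51.4  29.8 251. ]
  return _methods._mean(a, axis=axis, dtype=dtype,
  ret = ret.dtype.type(ret / rcount)
```

View pics/s6c.png

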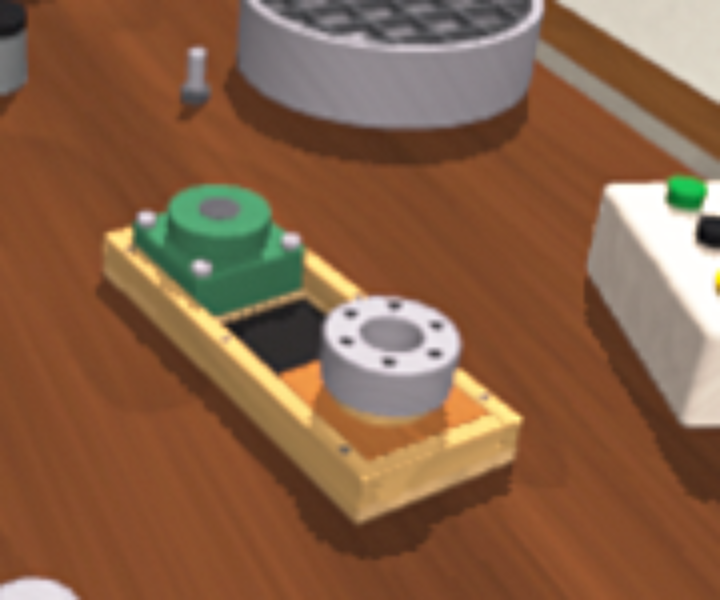

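```bash
python3 - <<'E'
from act import *
pick((414.7,0.2),0,5,74,30,hi=190)
place((618.4,-117),10.6,28,70,hi=190)
m,p,d=shot('side','side7')
cv2.imwrite('pics/s7c.png',cv2.resize(p[120:270,240:420,::-1],None,fx=4,fy=4))
E
```

```text
down t 23.9 F [ 0.6 -0.8 -0.3] w 74.2 p [ 4.146e+02  3.000e-01 -3.420e+01]
gripped t 24.4 F [-0.2 -0.2  0.8] w 50.1 p [ 4.147e+02  2.000e-01 -3.400e+01]
lifted t 26.1 F [-0.2 -0.2 -3.8] w 49.9 p [4.141e+02 4.000e-01 1.890e+02]
near t 28.2 F [-0.8 -0.2 -3.5] w 49.6 p [ 618.9 -117.2   44.1]
down t 29.8 F [ 0.1  0.4 -2. ] w 50.0 p [ 618.4 -117.    28.8]
```

View pics/s7c.png

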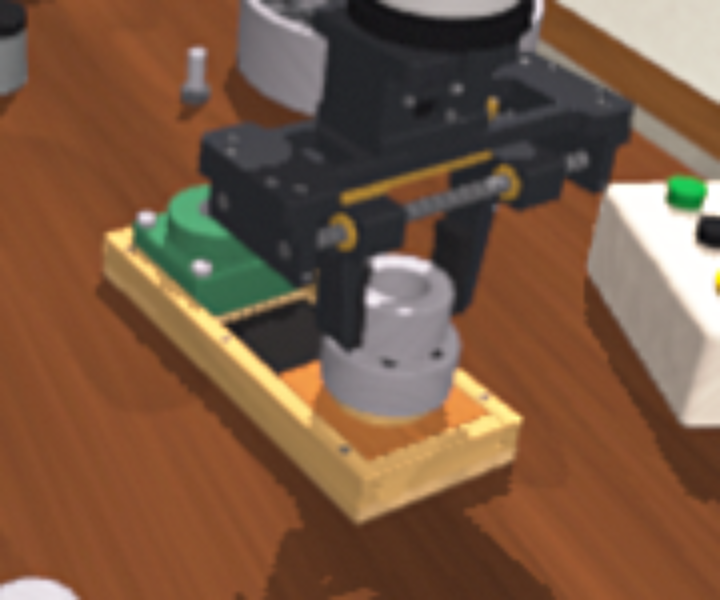

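```bash
python3 - <<'E'
from act import *
release(64,hi=200)
env.move_ptp([416.8,-201.2,200],q(0))
for n in ['side','top']:
    m,p,d=shot(n,n+'8'); C=cloud(m,d); print(n,circ(C,(618,-116.7),45,90))
    if n=='side': print('cap',circ(C,(416,-201),40,24))
pick((416.8,-201.2),0,3.5,60,30,hi=200)
m,p,d=shot('side','side9')
E
```

```text
open t 30.2 F [0.3 0.2 0.4] w 64.1 p [ 618.5 -117.1   29. ]
side [ 618.3 -116.3   50.4   91.5  302. ]
cap [ 415.8 -200.3   42.6   24.2  246. ]
top [ 619.3 -116.8   50.4   89.3  236. ]
down t 35.5 F [-0.5 -0.1  0.1] w 60.3 p [ 416.7 -201.1  -35.7]
gripped t 36.0 F [-0.2  0.3  0.3] w 41.4 p [ 416.8 -201.2  -35.4]
lifted t 37.7 F [-0.5 -0.4 -2.2] w 41.2 p [ 416.4 -200.9  199. ]
```

View pics/side9.png

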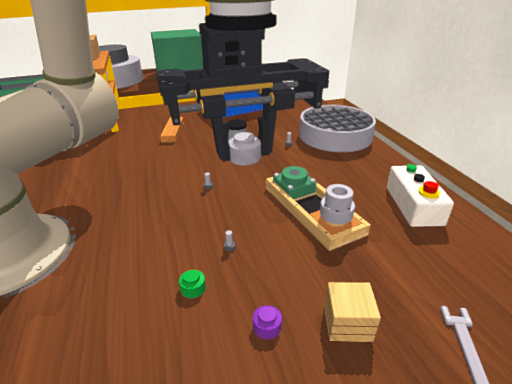

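```bash
python3 - <<'E'
from act import *
place((618.5,-116.8),10.6,54.5,56,hi=200)
m,p,d=shot('side','side10')
cv2.imwrite('pics/s10c.png',cv2.resize(p[100:250,240:420,::-1],None,fx=4,fy=4))
E
```

```text
near t 39.6 F [-0.2  0.  -2. ] w 41.3 p [ 619.  -117.2   70.7]
down t 41.2 F [-0.6  0.4 -2.6] w 41.2 p [ 618.5 -116.8   55.2]
```

View pics/s10c.png

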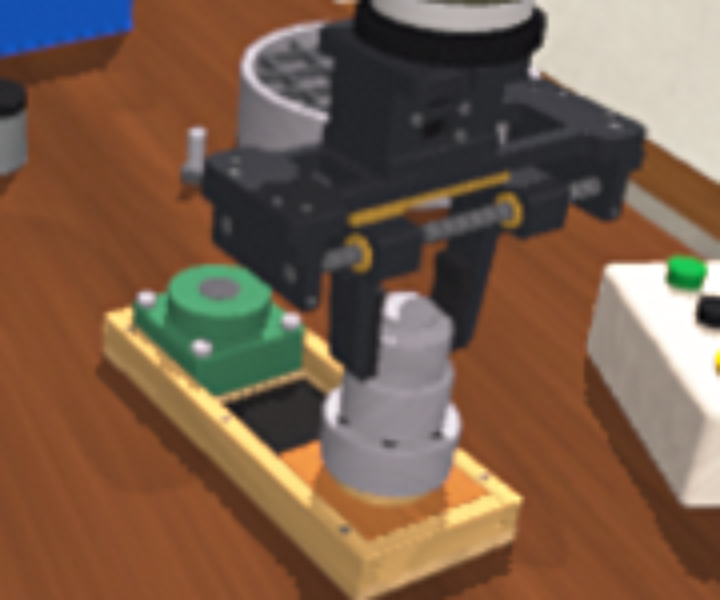

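```bash
python3 - <<'E'
from act import *
release(58,hi=210)
env.move_ptp([534.9,-318.7,210],q(-18.2))
for n in ['side','top']:
    m,p,d=shot(n,n+'11'); C=cloud(m,d); print(n,circ(C,(618,-116.7),35,112),circ(C,(618,-116.7),35,120))
    if n=='side':print(rect(C,(534,-318),60,55))
cv2.imwrite('pics/s11c.png',cv2.resize(cv2.imread('pics/side11.png')[100:360,240:440],None,fx=2.3,fy=2.3))
E
```

```text
open t 41.7 F [-0.8  0.9 -0.5] w 58.0 p [ 618.6 -116.9   55.5]
side [ 616.7 -117.1   40.7  114.2  147. ] [ 616.4 -116.4   26.6  121.2   71. ]
(((534.5098876953125, -318.11578369140625), (64.11461639404297, 63.24163055419922), 70.9735107421875), 1683)
top [ 620.2 -117.2   43.3  112.4  159. ] [ 619.9 -117.5   25.8  119.5   98. ]
```

View pics/s11c.png

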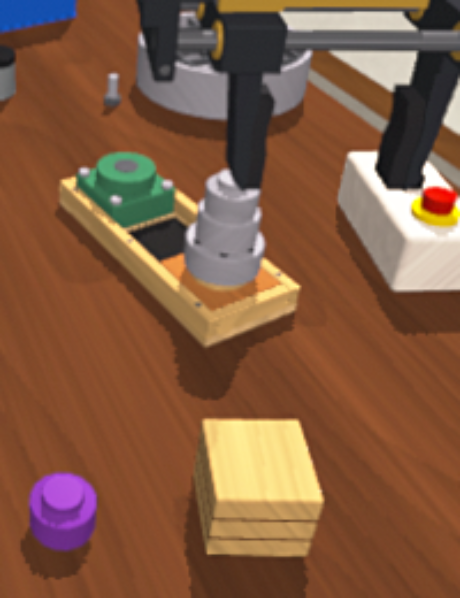

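```bash
python3 - <<'E'
from act import *
pick((534.9,-318.6),-18.2,26,86,25,hi=210)
m,p,d=shot('side','side12')
env.move_ptp([604.5,-44.4,210],q(10.6))
m,p,d=shot('side','side13'); F('')
E
```

```text
down t 47.2 F [-0.6  0.4  0.1] w 86.3 p [ 534.8 -318.5  -13.2]
gripped t 47.7 F [0.3 0.2 0.7] w 61.6 p [ 535.  -318.6  -12.9]
lifted t 49.4 F [ 0.2  0.2 -0.9] w 62.0 p [ 534.5 -318.3  208.8]
 t 50.5 F [ 0.5 -0.  -1. ] w 61.6 p [604.5 -45.9 209.9]
```

View pics/side13.png

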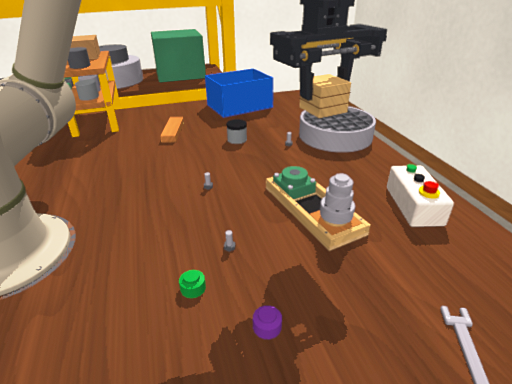

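```bash
python3 - <<'E'
from act import *
xy=(604.5,-44.4)
env.line_to([*xy,60],150); F('60')
k=place(xy,10.6,-3,80,hi=60)
m,p,d=shot('side','side14')
cv2.imwrite('pics/s14c.png',cv2.resize(p[100:250,240:420,::-1],None,fx=4,fy=4))
E
```

```text
60 t 51.7 F [-0.3  0.3 -1.3] w 62.2 p [605.  -44.6  60.9]
near t 52.4 F [ 0.5 -0.2 -0.6] w 62.0 p [604.8 -44.5  12.5]
down t 54.0 F [ 0.9  0.1 -0.6] w 61.9 p [604.5 -44.4  -2.3]
```

View pics/s14c.png

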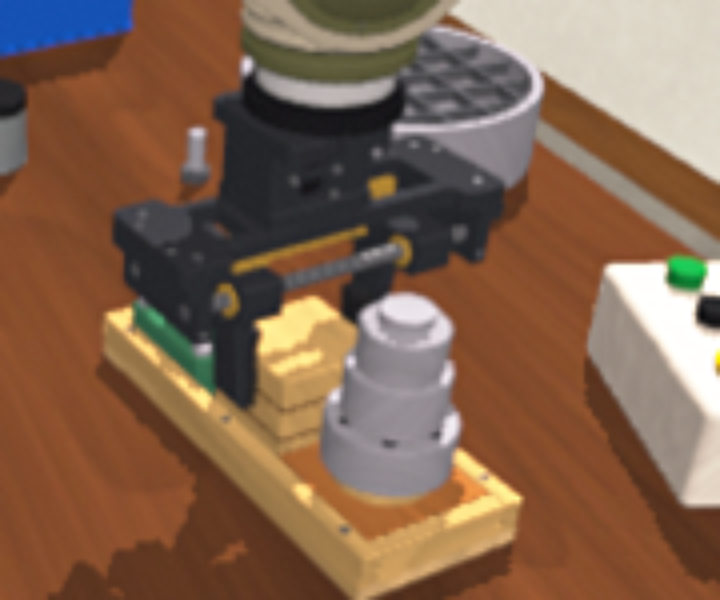

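The block is down in the bay and the stack is undisturbed; I'll release it and check.

```bash
python3 - <<'E'
from act import *
release(78,hi=230)
env.move_ptp([420,120,230],q(10.6)); env.wait(0.5)
for n in ['side','top']:
    m,p,d=shot(n,n+'15'); C=cloud(m,d); c=(618,-117)
    print(n,'capstub',circ(C,c,30,120),'cap',circ(C,c,35,112),'sleeve',circ(C,c,35,90),'flange',circ(C,c,45,62)); print('block',rect(C,(604.5,-44.4),42,64),'tin',circ(C,(538,347),50,54))
    P=pts(C,(604.5,-44.4),42,58,70); print(np.linalg.lstsq(np.c_[P[:,:2]-P[:,:2].mean(0),np.ones(len(P))],P[:,2],rcond=None)[0])
    cv2.imwrite(f'pics/{n}15c.png',cv2.resize((p[100:260,240:420] if n=='side' else p[120:200,220:360])[:,:,::-1],None,fx=4,fy=4))
F('')
E
```

```text
open t 54.5 F [0.  0.3 0.2] w 78.2 p [604.6 -44.4  -2.1]
side capstub [ 617.7 -117.    27.4  121.6  128. ] cap [ 616.8 -116.5   42.8  114.1  158. ] sleeve [ 616.3 -117.1   48.6   91.   147. ] flange [ 616.4 -110.    75.7   63.5  262. ]
block (((604.6638793945312, -44.97504425048828), (63.34271240234375, 63.34165573120117), 10.099350929260254), 512) tin [537.4 346.6  61.4  56.7 144. ]
[3.12183646e-02 2.89611969e-02 6.55170857e+01]
top capstub [ 619.4 -113.9   31.3  119.8   99. ] cap [ 619.5 -118.4   42.6  112.4  155. ] sleeve [ 619.4 -117.    49.5   89.5   81. ] flange [ 617.2 -110.6   76.9   61.5  170. ]
block (((605.7230224609375, -45.874290466308594), (62.650146484375, 61.9786262512207), 10.765069007873535), 623) tin [ 0.  0.  0. nan  0.]
[1.23727820e-03 3.44668032e-03 6.33201424e+01]
 t 57.9 F [-0.4  0.3 -0.6] w 77.9 p [420. 120. 230.]
  return _methods._mean(a, axis=axis, dtype=dtype,
  ret = ret.dtype.type(ret / rcount)
```

View pics/side15c.png

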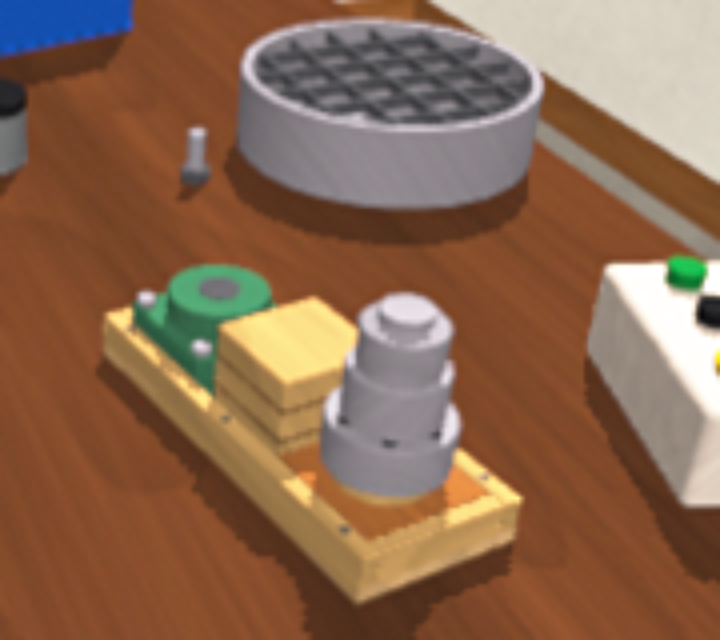

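View pics/top15c.png

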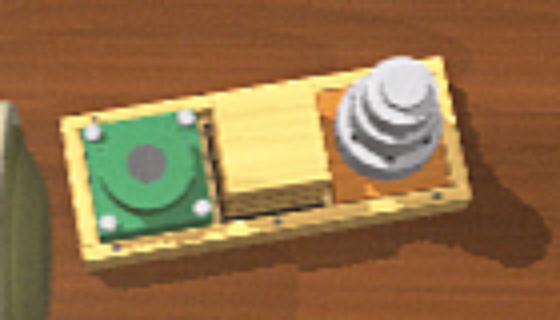

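Both views show the stack coaxial and the block flat and square in the middle bay. Handing in.

```bash
python3 - <<'E'
from workcell import env
print(env.hand_in())
E
```

```text
the job is handed in; nothing more can be done
None
```

The job is done and handed in at about 58 s. The flange is on the cradle pin, with the sleeve on it and the cap on the sleeve. The block is flat in the middle bay, everything is released, and the arm is clear.

- **First grasp missed:** the gripper closed on nothing because the real fingertips sit about 39 mm above the reported TCP. I measured this with the side and wrist depth images and corrected for it. The flange had not moved, and every later grasp and placing worked first time.
- **Stack:** in the last pictures, the cap and sleeve are within about 2 mm of the cradle axis, and their heights are right to about 2 mm. The flange was within about 1 mm before the sleeve went on.
- **Block:** its centre is within about 2 mm of the bay centre, and the top view shows it flat.
- **Tin:** still standing, seen in the side view. The top view of it was hidden by the arm.
- **Readings that disagreed:**
  - The side camera reads about 2 mm high throughout and showed a block tilt of about 0.04 rad, which the top view did not.
  - The last flange circle fit came out too large in both views (about 76 mm instead of 64 mm). The neighbouring block's points were probably mixed in; the pictures show the flange seated as before.

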